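Hang the washed caddies on the pull-out drip rack

TASK

Stand the steel jar that blocks the track on the round wooden board, then pull the sliding hook rack out to its stop so that its hooks stand clear of the glass shelf, and hang every white caddy by its steel handle on the rack, one to a hook. Then push the loaded rack fully home again, leave the caddies hanging there still, about level, and leave the soap bottle and the dish alone.

Things in the scene. Friction and masses are not known exactly. Their poses are not given: they have to be found in the camera images.
- rack: Fixed low track on the counter, 700 mm along its y (robot's left), 50 wide, 34 high. Origin: on the counter under its middle; x points away from the robot. A clear glass shelf (280 to 288 mm above the counter) covers y 90 to 340 mm, x -60 to 75 mm, on two legs at x 55 mm. A 5 mm high drip tray lies in front (x -104 to -28, y -70 to 330 mm).
- carriage (a joint): How far the sliding hook carriage is pulled out (m) along the rack's -y: 0 = fully home at its stop, partly under the shelf; 0.25 = out at its stop, all hooks clear of the shelf. About 2 N of friction plus 4 N per m/s; stays where it is left. Its beam is 36 mm high.
- pull (a point): Grip point of the carriage's pull: an upright black round post, 18 mm thick, at the carriage's right (-y) end, top at 181 mm; the point is on its axis, 163 mm above the counter, 95 mm right of hook2 and 7 mm beyond it (rack x). Moves with the carriage; axes as the rack's.
- hook0 (a point): Seat of the left hook: centre line of its 8 mm round prong at the lowest part, 178 mm up. The prong comes from a post (12 mm thick, 198 high, 49 mm beyond) towards the robot (-x), is level 9 mm either side of the seat, then turns up to a tip 21 mm nearer and 24 mm higher. Hooks are 130 mm apart. A bar resting in it has its axis 8 to 9 mm above the seat. Moves with the carriage; axes as the rack's.
- hook1 (a point): Seat of the middle hook: centre line of its 8 mm round prong at the lowest part, 178 mm up. The prong comes from a post (12 mm thick, 198 high, 49 mm beyond) towards the robot (-x), is level 9 mm either side of the seat, then turns up to a tip 21 mm nearer and 24 mm higher. Hooks are 130 mm apart. A bar resting in it has its axis 8 to 9 mm above the seat. Moves with the carriage; axes as the rack's.
- hook2 (a point): Seat of the right hook: centre line of its 8 mm round prong at the lowest part, 178 mm up. The prong comes from a post (12 mm thick, 198 high, 49 mm beyond) towards the robot (-x), is level 9 mm either side of the seat, then turns up to a tip 21 mm nearer and 24 mm higher. Hooks are 130 mm apart. A bar resting in it has its axis 8 to 9 mm above the seat. Moves with the carriage; axes as the rack's.
- grip0 (a point): A caddy: white open box, 60 mm (x) by 104 (y), 50 high, 0.13 to 0.23 kg, with a rigid steel handle arch along its y. The point is the middle of the handle's level top bar, 115 mm above the underside. Bar: round, 9 mm thick, along y; uprights at y -48 and 48 mm, 60 mm clear under it down to the rim. z up. Both ends alike. Absent in some starts.
- grip1 (a point): A caddy: white open box, 60 mm (x) by 104 (y), 50 high, 0.13 to 0.23 kg, with a rigid steel handle arch along its y. The point is the middle of the handle's level top bar, 115 mm above the underside. Bar: round, 9 mm thick, along y; uprights at y -48 and 48 mm, 60 mm clear under it down to the rim. z up. Both ends alike. Absent in some starts.
- grip2 (a point): A caddy: white open box, 60 mm (x) by 104 (y), 50 high, 0.13 to 0.23 kg, with a rigid steel handle arch along its y. The point is the middle of the handle's level top bar, 115 mm above the underside. Bar: round, 9 mm thick, along y; uprights at y -48 and 48 mm, 60 mm clear under it down to the rim. z up. Both ends alike. Absent in some starts.
- jar_mid (a point): Lidded steel jar, 58 mm in diameter, 110 mm high, 0.2 to 0.4 kg, standing in front of the track's right part, in the way of the carriage's pull. The point is on its axis, 55 mm above its underside; z is up.
- board_top (a point): Centre of the top of a fixed round wooden board, 130 mm in diameter, 12 mm high, on the counter at the right; the jar belongs on it.
- soap_mid (a point): Bystander: yellow soap bottle, 60 mm in diameter, 170 mm high; the point is on its axis 85 mm up.
- dish_mid (a point): Bystander: white ceramic dish, 100 mm wide, 40 mm high; the point is on its axis 20 mm up.
Things that resemble listed ones, but are neither listed nor needed, are in the scene too. What is shaped like the part that bears grip0 but red is not meant.

How it is judged:
By the outcome, as a careful person would: the job done as asked, in the order asked, and still so for the second after the job is handed in, with the robot touching nothing.
Of caddy0, caddy1, caddy2 only 2 to 3 are there at a start; the rules pass over those that are not, and their reading is None.
At some moment in a run one of caddy0, caddy1, caddy2 may be knocked a few centimetres aside while the robot is not near it.
It also fails if it takes over 208 s, if anything falls off the work surface, if the arm or the gripper's body presses on something with over 40 N, if the wrist force passes 120 N, or if a joint passes its speed limit or range.

ROBOT

A 6-joint arm with a two-finger parallel gripper is mounted at the origin on the work surface. World frame = base frame: x ahead of the robot, y to its left, z up, the work surface at z = 0. Lengths are in m, angles in rad, forces in N, time in s.
With the tool pointing down it reaches from about 0.425 to 0.95 m from the base axis. Payload 14.7 kg.
Tool frame: the origin (TCP) lies midway between the tips of the shut fingers; the grasp point (between the pads) lies 19 mm behind it; z points along the fingers, y is the line along which they close (so a half turn about z gives the same grasp; the last joint's range is limited). The gripper opens to 85 mm and grips with 20 to 120 N. Pads are 22 mm wide; open, the fingers measure 114 mm over their backs; the gripper's body (76 mm by 85 mm) begins 54 mm behind the grasp point. The pads swing forward as they close: fully open they stand 13 mm farther back than shut.
Start: joints at [-1.303, 0.48, 1.596, -0, 1.065, -0.047], TCP at [0.201, -0.618, 0.231] pointing down, gripper open.
Joint ranges: [-2.75, 2.75], [-0.82, 2.05], [0.23, 2.67], [-1.56, 4.7], [0.09, 2.69], [-2.92, 2.92]. Speed limits (rad/s): [1.89, 1.89, 2.39, 3.01, 3.01, 3.01].

INTERFACE

Orientations are given as [roll, pitch, yaw] about the fixed x, y, z axes, in that order (R = Rz(yaw) Ry(pitch) Rx(roll)).
In Python, from cell import status, optics, workorder gives the robot as it stands.
- The arm moves only by the tool play_rows, never from a script. Its arguments are lists of equal length, an entry for each row: "dp": the shift along the world's x, y, z in units of 0.6 m (1.0 is 0.6 m), a list of three; "delta_rot": the turn, a rotation vector about the world's x, y, z in units of pi rad (1.0 is pi rad), a list of three. In form: {"dp": [[x, y, z], ...], "delta_rot": [[ax, ay, az], ...]}. A call has exactly 8 rows; each row is the pose to reach, as a shift and turn from the pose commanded when the call began, turning the shorter way round; what a row does not reach only later rows make up. A row lasts 1/8 s, in which the tool goes at most 62.5 mm and 10.7 degrees, less where a joint would pass 70% of its speed; a pose out of reach is approached as far as the arm can. A call with a number of a shift or a turn outside -1 to 1 is refused whole. A call with a gripper value outside its range is refused whole. "grip" is the closure in counts, from 0 (fully open) to 255 (shut), set as the call begins (left out, the last holds). The fingers move at their own pace and stop on an object; "newtons" is the grip in N (left out, the last holds). Time passes only in rows, so rows that repeat a pose let the fingers close, or fill a call up. It gives the time, the measured TCP pose, the force, the opening and the grip force at its end, in the units of the state.
- status.read_state(): the state, without advancing time (a new reading comes with each control period).
- optics.camera(name): name is "scene" or "top" or "wrist"; returns a dict with "img" (384x512x3 uint8, red, green, blue), "intrinsics" (3x3 intrinsics, pixels), "pose" (4x4, takes a point from camera to world coordinates); the wrist camera has in their place "hand_eye" (4x4, takes a point from camera to tool coordinates, whose origin is the TCP and whose axes are the flange's). Camera axes: x right, y up, looking along -z (the intrinsics and any distortion apply to the point x, -y, -z); pixel columns grow to the right and rows downward; lengths in m; the calibration is good to about 2 mm. A picture is of the moment at which its call begins: read the wrist's pose just before it. There is no depth.
- workorder.job_done(): hands the job in; it is judged then, once.
Trained networks look in the newest picture that a camera, given by its name, has taken for a name from the list of things; names that differ only in an ending like _2 or _b are one class to them, and where a whole thing is asked for, a point or a joint stands for the part that bears it (a point fixed in the world has none). Each returns a list of dicts, best first, with "conf" (0 to 1); they miss things now and then, are a little off and sometimes report something else, mostly with a low value. They report only what shows in the picture. A call takes as long as a camera call. They do not tell look-alikes from the thing itself.
- optics.search_frame(target, camera): "point" ([column, row] in pixels, amid what is visible of it).
- optics.cut_out(target, camera): "region" (384x512 bool, what is visible of it) and "point" ([column, row] in pixels, amid what is visible of it).
The state is a dict: "t": time; "q": joint angles; "qvel": joint speeds; "joint_efforts": joint torques, N m; "position": TCP position; "tcp_rot": TCP orientation; "wrist_force": force on the tool from outside, world axes, zero at the start; "ft_torque": the same for the moment, N m; "gripper_width": finger opening in m; "grip_force": force on a finger pad.
Only numpy, scipy, OpenCV 4.12 (cv2) and the standard library are available. Lean on these libraries where they do the work, as an engineer would, in place of code of your own. Each camera call takes 0.05 s, during which the arm holds its last target. There are 200 camera calls.

## Working session

There is one attempt and no reset: what is moved stays moved. The work goes in short steps, Python scripts to look and compute and a tool call to move; the robot and the scene stay as the last step left them, time stands still between calls to the robot, and variables do not carry over. Pictures are saved under pics/ and viewed, at most 14 in all, crops included, and the job is handed in when it is done.

Besides the shell and the picture viewer there is one more tool, called after ">>>" by a JSON object that holds its "method" and its "body". play_rows: Moves the arm, as the interface text tells. Shifts and turns lie within -1 to 1; 1 stands for 0.6 m of shift or pi rad of turn. Its arguments: {"type":"object","properties":{"dp":{"type":"array"},"delta_rot":{"type":"array"},"grip":{"type":"number"},"newtons":{"type":"number"}},"required":["dp","delta_rot"]}

```bash
mkdir -p pics; cat > h.py <<'E'
import numpy as np, cv2
from cell import status, optics, workorder
from scipy.spatial.transform import Rotation as R
def cam(name):
    s=status.read_state() if name=='wrist' else None
    c=optics.camera(name); K=np.array(c['intrinsics'])
    if name=='wrist':
        T=np.eye(4);T[:3,:3]=R.from_euler('xyz',s['tcp_rot']).as_matrix() if len(s['tcp_rot'])==3 else R.from_quat(s['tcp_rot']).as_matrix();T[:3,3]=s['position']
        P=T@np.array(c['hand_eye'])
    else: P=np.array(c['pose'])
    return c['img'],K,P
def ray(K,P,px):
    d=np.linalg.solve(K,[px[0],px[1],1]); d=P[:3,:3]@np.array([d[0],-d[1],-d[2]])
    return P[:3,3],d
def at_z(K,P,px,z):
    o,d=ray(K,P,px); return o+d*(z-o[2])/d[2]
def proj(K,P,X):
    p=P[:3,:3].T@(np.array(X)-P[:3,3]); q=K@np.array([p[0],-p[1],-p[2]]); return q[:2]/q[2]
def save(img,f,scale=1):
    cv2.imwrite('pics/'+f,cv2.resize(img[...,::-1],None,fx=scale,fy=scale,interpolation=cv2.INTER_CUBIC))
Z=dict(pull=.163,hook0=.178,hook1=.178,hook2=.178,grip0=.115,jar_mid=.055,board_top=.012,soap_mid=.085,dish_mid=.02,rack=.02)
E
python3 - <<'E'
from h import *
print(status.read_state())
for n in ['scene','top']:
    i,K,P=cam(n); save(i,n+'0.png',1.5); print(n,P[:3,3].round(3),K.round(1).tolist())
    for t in Z:
        print(t,[(np.round(d['point']).tolist(),round(d['conf'],2),at_z(K,P,d['point'],Z[t]).round(3).tolist()) for d in optics.search_frame(t,n)][:5])
E
```

```text
{'t': 0.0, 'q': array([-1.30261765e+00,  4.80846400e-01,  1.59686899e+00, -3.21697264e-05,
        1.06511951e+00, -4.66179111e-02]), 'qvel': array([-2.24884216e-03, -9.84360054e-04, -2.92605223e-04,  7.26166946e-04,
        9.56752788e-05, -4.57955537e-04]), 'joint_efforts': array([-1.45127568e-03, -9.50653410e+01, -4.30194676e+01, -3.42332833e-04,
        1.22083939e-02, -8.46823752e-06]), 'position': array([ 0.20114254, -0.61765364,  0.23066477]), 'tcp_rot': array([-3.14035044e+00, -2.97965967e-05,  3.14812174e-01]), 'wrist_force': array([0.21671159, 1.07470163, 0.46768763]), 'ft_torque': array([-0.00625157, -0.01990539, -0.05489366]), 'grip_force': 0.0, 'gripper_width': 0.08521214235844603}
scene [1.439 0.23  1.305] [[468.3, 0.0, 265.9], [0.0, 468.3, 194.5], [0.0, 0.0, 1.0]]
pull [([270.0, 251.0], 0.63, [0.693, 0.072, 0.163])]
hook0 [([270.0, 250.0], 0.59, [0.701, 0.073, 0.178])]
hook1 [([270.0, 250.0], 0.59, [0.701, 0.073, 0.178])]
hook2 [([270.0, 250.0], 0.59, [0.701, 0.073, 0.178])]
grip0 [([210.0, 191.0], 0.98, [0.479, -0.188, 0.115]), ([269.0, 206.0], 0.94, [0.493, 0.019, 0.
[... 503 characters left out ...]
6, 0.018, 0.163])]
hook0 [([257.0, 152.0], 0.6, [0.578, 0.011, 0.178])]
hook1 [([257.0, 152.0], 0.6, [0.578, 0.011, 0.178])]
hook2 [([257.0, 152.0], 0.6, [0.578, 0.011, 0.178])]
grip0 [([324.0, 206.0], 0.94, [0.409, -0.209, 0.115]), ([202.0, 211.0], 0.78, [0.395, 0.193, 0.115]), ([258.0, 205.0], 0.72, [0.413, 0.005, 0.115]), ([323.0, 241.0], 0.47, [0.294, -0.206, 0.115]), ([208.0, 151.0], 0.26, [0.595, 0.171, 0.115])]
jar_mid [([329.0, 161.0], 0.68, [0.569, -0.24, 0.055])]
board_top [([380.0, 190.0], 0.68, [0.468, -0.424, 0.012])]
soap_mid [([128.0, 182.0], 0.82, [0.496, 0.447, 0.085])]
dish_mid [([154.0, 216.0], 0.91, [0.384, 0.37, 0.02])]
rack [([206.0, 148.0], 0.61, [0.622, 0.187, 0.02])]
```

View pics/scene0.png

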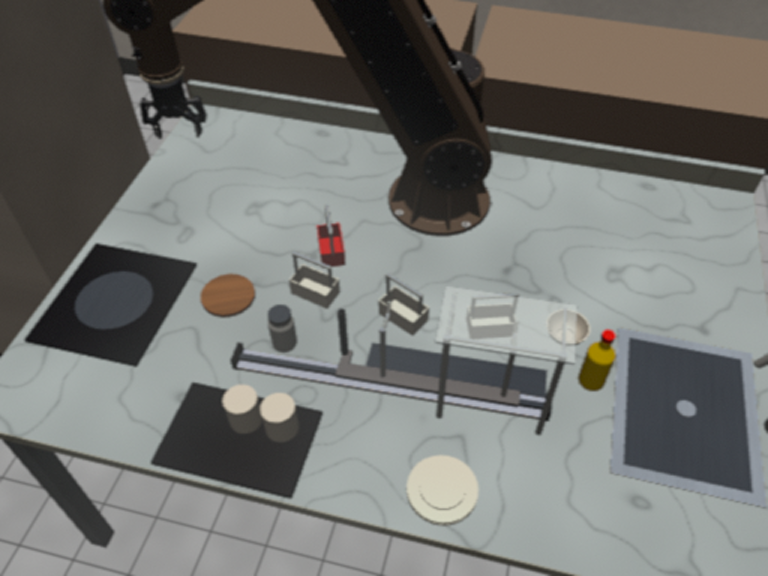

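View pics/top0.png

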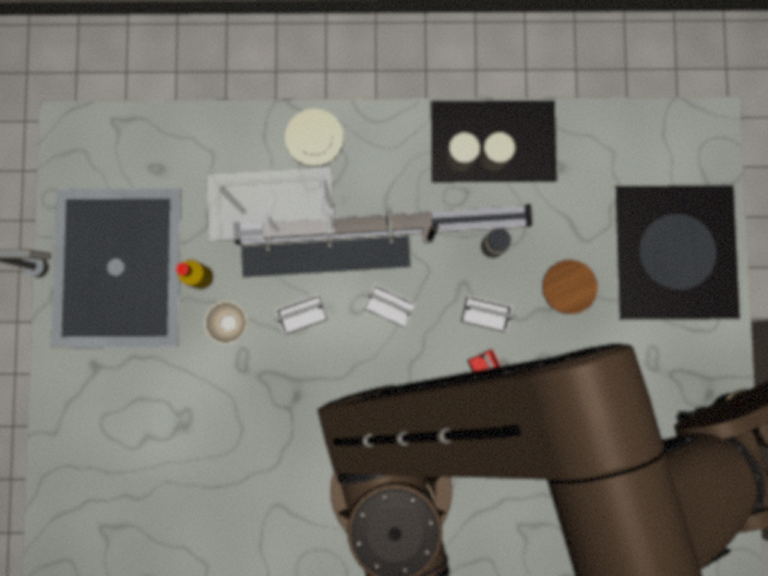

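Both pictures agree on the layout. Pixels below are in the 768-wide views, scene then top.
- **Jar:** (282,328) / (497,241). Its look-alikes are two cream-topped cans at (240,408) and (280,417) in the scene view, on the dark mat behind the track.
- **White caddies:** (315,285), (405,308) and (492,320) / (486,314), (390,305) and (302,315). The red one at (330,245) / (484,361) is not meant.
- **Dish:** the bowl at (568,327) is the dish, and the cream plate at (442,488) is not.
- **Board:** the brown disc at (228,295), not the dark hob disc.

I choose the dark steel jar in front of the track.

```bash
cat >> h.py <<'E'
def tri(rs):
    A=np.zeros((3,3));b=np.zeros(3)
    for o,d in rs:
        d=d/np.linalg.norm(d);M=np.eye(3)-np.outer(d,d);A+=M;b+=M@o
    return np.linalg.solve(A,b)
E
python3 - <<'E'
from h import *
I={n:cam(n) for n in ['scene','top']}
for n,(i,K,P) in I.items():
    for t in ['jar_mid','board_top','grip0','dish_mid','soap_mid']:
        for d in optics.cut_out(t,n)[:5]:
            m=d['region']; c=np.argwhere(m); r0,c0=c.min(0);r1,c1=c.max(0)
            print(n,t,round(d['conf'],2),np.round(d['point']),'box c%d-%d r%d-%d'%(c0,c1,r0,r1),'bboxctr@z',at_z(K,P,[(c0+c1)/2,(r0+r1)/2],Z[t]).round(3),c.mean(0).round(1))
si,K,P=I['scene'];ti=I['top'][0]
a=cv2.resize(si[150:290,140:390],None,fx=3.0,fy=3.0,interpolation=cv2.INTER_CUBIC)[:,:750]
b=cv2.resize(ti[120:220,135:385],None,fx=3.0,fy=3.0,interpolation=cv2.INTER_CUBIC)[:, :750]
save(np.vstack([a[:300],b]),'crop1.png')
# refined rack guess: track ends
i,K,P=I['top']
for px in [(353,143),(158,155)]: print('trk top',at_z(K,P,px,.034).round(3))
i,K,P=I['scene']
for px in [(157,238),(366,273)]: print('trk scene',at_z(K,P,px,.034).round(3))
E
```

```text
scene jar_mid 0.89 [186. 217.] box c178-197 r202-234 bboxctr@z [ 0.563 -0.244  0.055] [218.4 187.3]
scene board_top 0.91 [152. 198.] box c133-168 r183-211 bboxctr@z [ 0.476 -0.422  0.012] [196.7 150.5]
scene grip0 0.93 [220. 161.] box c211-229 r136-177 bboxctr@z [ 0.314 -0.204  0.115] [161.2 219.8]
scene grip0 0.87 [269. 206.] box c252-284 r184-222 bboxctr@z [0.481 0.014 0.115] [204.1 268.7]
scene grip0 0.78 [208. 192.] box c193-225 r169-204 bboxctr@z [ 0.46  -0.197  0.115] [188.7 208.6]
scene dish_mid 0.68 [386. 218.] box c384-392 r209-228 bboxctr@z [0.37  0.417 0.02 ] [218.4 387.2]
scene soap_mid 0.83 [397. 244.] box c385-409 r221-260 bboxctr@z [0.506 0.442 0.085] [241.8 397.6]
top jar_mid 0.81 [332. 165.] box c321-339 r153-171 bboxctr@z [ 0.564 -0.243  0.055] [162.  330.1]
top board_top 0.92 [378. 191.] box c361-397 r173-209 bboxctr@z [ 0.467 -0.421  0.012] [191.4 379.2]
top board_top 0.44 [256. 148.] box c177-291 r138-167 bboxctr@z [0.607 0.09  0.012] [150.3 255. ]
top grip0 0.95 [199. 210.] box c183-216 r197-222 bboxctr@z [0.399 0.2   0.115] [209.8 199.3]
top grip0 0.81 [322. 20
[... 164 characters left out ...]

top grip0 0.67 [323. 239.] box c312-331 r233-245 bboxctr@z [ 0.3   -0.201  0.115] [239.9 322. ]
top dish_mid 0.82 [154. 216.] box c136-163 r201-229 bboxctr@z [0.386 0.385 0.02 ] [215.  149.7]
top dish_mid 0.51 [206. 147.] box c137-354 r111-184 bboxctr@z [0.623 0.049 0.02 ] [149.5 216.4]
top dish_mid 0.5 [378. 190.] box c361-397 r174-209 bboxctr@z [ 0.464 -0.419  0.02 ] [191.6 379. ]
top soap_mid 0.91 [131. 184.] box c118-141 r173-192 bboxctr@z [0.494 0.441 0.085] [182.6 129.3]
top soap_mid 0.45 [206. 148.] box c138-353 r112-184 bboxctr@z [0.609 0.048 0.085] [149.6 215.1]
trk top [ 0.634 -0.329  0.034]
trk top [0.596 0.355 0.034]
trk scene [ 0.652 -0.32   0.034]
trk scene [0.616 0.364 0.034]
```

View pics/crop1.png

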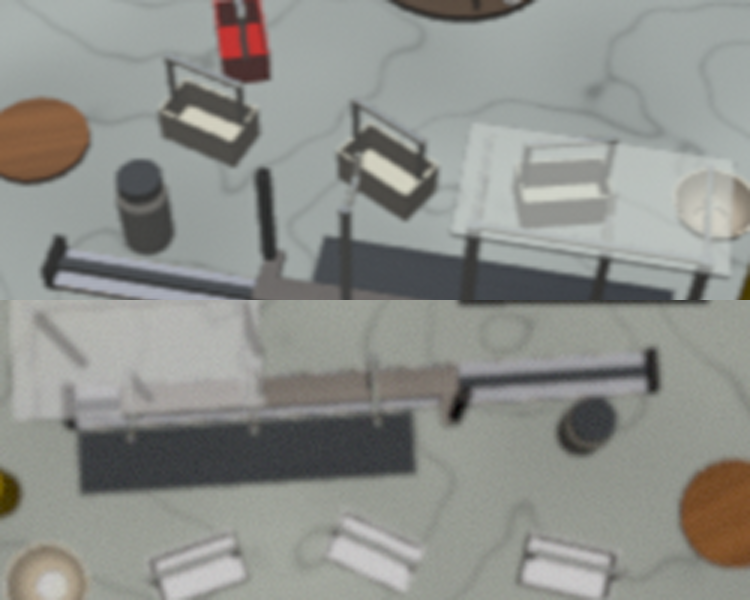

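The crop confirms the choice: the lidded steel jar is at (145,205) of the crop, the white caddies are at (210,110), (388,160) and (563,185), and the red decoy is apart at (240,40). Moving above the jar, about (0.564, -0.243).

>>> {"method": "play_rows", "body": {"dp": [[0.08,0.08,0],[0.16,0.165,0],[0.24,0.25,0],[0.32,0.33,0],[0.4,0.415,0],[0.48,0.5,0],[0.545,0.565,0],[0.605,0.625,0]], "delta_rot": [[0,0,-0.02],[0,0,-0.04],[0,0,-0.06],[0,0,-0.08],[0,0,-0.1],[0,0,-0.1],[0,0,-0.1],[0,0,-0.1]], "grip": 0}}

```text
t: 2.7
position: [0.5501, -0.257, 0.2315]
tcp_rot: [3.141, -0.0, 0.001]
wrist_force: [0.8, -0.6, -0.5]
gripper_width: 0.0855
grip_force: 0.0
```

```bash
python3 - <<'E'
from h import *
s=status.read_state();print(s['t'],s['position'],s['tcp_rot'],s['wrist_force'])
i,K,P=cam('wrist'); save(i,'w1.png',1.5); print(P.round(3))
for d in optics.cut_out('jar_mid','wrist')[:3]:
    m=d['region']; c=np.argwhere(m); print(d['conf'],d['point'],c.min(0),c.max(0),at_z(K,P,d['point'],.055),at_z(K,P,d['point'],.11))
E
```

```text
2.7 [ 0.55012442 -0.25702716  0.23152509] [ 3.14128959e+00 -4.08999175e-04  6.90488832e-04] [ 0.83427905 -0.56009257 -0.5160355 ]
[[ 0.002  0.956  0.294  0.625]
 [-1.     0.002  0.    -0.257]
 [-0.    -0.294  0.956  0.374]
 [ 0.     0.     0.     1.   ]]
0.91 [244.5, 160.4] [127 213] [194 270] [ 0.56290153 -0.24578108  0.055     ] [ 0.57370383 -0.24774888  0.11      ]
```

View pics/w1.png

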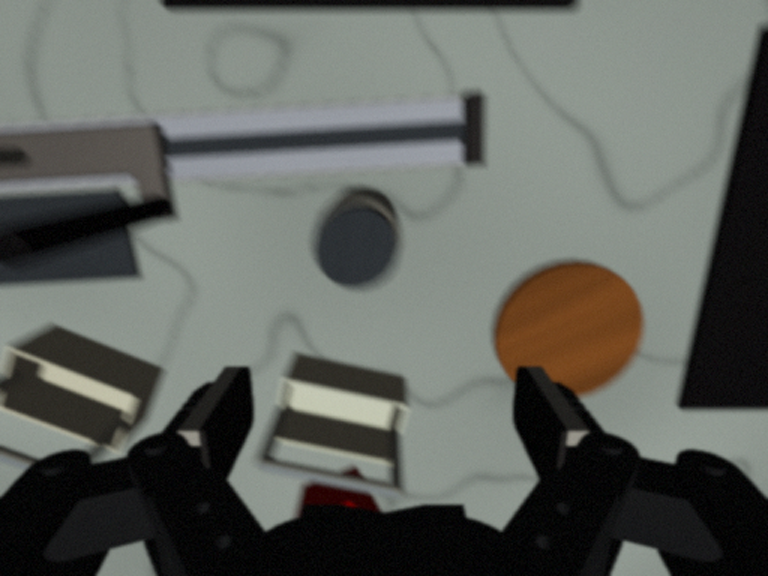

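The wrist view shows the jar lid centred at (358,246) and the board at (569,328). The track's right cap is at (474,128), and the right caddy's bar runs from about (263,461) to (402,490).

```bash
python3 - <<'E'
from h import *
i,K,P=cam('wrist')
f=lambda c,r,z:print((c,r),at_z(K,P,(c/1.5,r/1.5),z).round(4))
f(358,246,.11);f(569,328,.012);f(484,93,.034);f(484,163,.034);f(165,122,.034);f(165,180,.034);f(263,461,.115);f(402,490,.115)
# jar circle fit on lid
for d in optics.cut_out('board_top','wrist')[:1]:
    c=np.argwhere(d['region']);print('board',d['conf'],c.mean(0)*1.5,at_z(K,P,c.mean(0)[::-1],.012))
E
```

```text
(358, 246) [ 0.5729 -0.2396  0.11  ]
(569, 328) [ 0.481  -0.4173  0.012 ]
(484, 93) [ 0.6669 -0.325   0.034 ]
(484, 163) [ 0.6196 -0.3284  0.034 ]
(165, 122) [ 0.6464 -0.0983  0.034 ]
(165, 180) [ 0.606  -0.0927  0.034 ]
(263, 461) [ 0.423 -0.173  0.115]
(402, 490) [ 0.3995 -0.2691  0.115 ]
board 0.94 [330.15787058 576.45387793] [ 0.47898705 -0.4240393   0.012     ]
```

>>> {"method": "play_rows", "body": {"dp": [[0.033,0.027,0],[0.033,0.027,-0.05],[0.033,0.027,-0.12],[0.033,0.027,-0.19],[0.033,0.027,-0.25],[0.033,0.027,-0.286],[0.033,0.027,-0.286],[0.033,0.027,-0.286]], "delta_rot": [[0,0,0],[0,0,0],[0,0,0],[0,0,0],[0,0,0],[0,0,0],[0,0,0],[0,0,0]]}}

```text
t: 3.9
position: [0.5687, -0.2434, 0.0607]
tcp_rot: [3.141, -0.001, -0.0]
wrist_force: [-0.5, -1.1, 0.0]
gripper_width: 0.0858
grip_force: 0.0
```

>>> {"method": "play_rows", "body": {"dp": [[0,0,0],[0,0,0],[0,0,0],[0,0,0],[0,0,0],[0,0,0],[0,0,0.04],[0,0,0.1]], "delta_rot": [[0,0,0],[0,0,0],[0,0,0],[0,0,0],[0,0,0],[0,0,0],[0,0,0],[0,0,0]], "grip": 255, "newtons": 40}}

```text
t: 4.9
position: [0.5678, -0.242, 0.1197]
tcp_rot: [-3.141, 0.002, 0.001]
wrist_force: [0.5, -0.2, -3.7]
gripper_width: 0.0559
grip_force: 45.8
```

>>> {"method": "play_rows", "body": {"dp": [[-0.03,-0.06,0],[-0.075,-0.15,0],[-0.12,-0.24,0],[-0.148,-0.297,0],[-0.148,-0.297,0],[-0.148,-0.297,-0.04],[-0.148,-0.297,-0.07],[-0.148,-0.297,-0.077]], "delta_rot": [[0,0,0],[0,0,0],[0,0,0],[0,0,0],[0,0,0],[0,0,0],[0,0,0],[0,0,0]]}}

```text
t: 5.9
position: [0.4794, -0.4193, 0.0728]
tcp_rot: [-3.14, 0.002, 0.001]
wrist_force: [-9.2, 10.0, 40.5]
gripper_width: 0.0558
grip_force: 50.4
```

```bash
python3 - <<'E'
from h import *
s=status.read_state();print(s['position'],s['wrist_force'],s['tcp_rot'])
E
```

```text
[ 0.4794071  -0.41932452  0.07280982] [-9.20600467  9.96525127 40.46901488] [-3.13983113e+00  1.83675629e-03  1.48399891e-03]
```

>>> {"method": "play_rows", "body": {"dp": [[0,0,0.003],[0,0,0.003],[0,0,0.003],[0,0,0.003],[0,0,0.003],[0,0,0.003],[0,0,0.003],[0,0,0.003]], "delta_rot": [[0,0,0],[0,0,0],[0,0,0],[0,0,0],[0,0,0],[0,0,0],[0,0,0],[0,0,0]]}}

```text
t: 6.9
position: [0.4798, -0.4206, 0.0753]
tcp_rot: [-3.142, -0.0, 0.001]
wrist_force: [-0.8, -0.2, -4.4]
gripper_width: 0.0558
grip_force: 45.8
```

>>> {"method": "play_rows", "body": {"dp": [[0,0,0],[0,0,0],[0,0,0],[0,0,0],[0,0,0.05],[0,0,0.15],[0,0,0.25],[0,0,0.3]], "delta_rot": [[0,0,0],[0,0,0],[0,0,0],[0,0,0],[0,0,0],[0,0,0],[0,0,0],[0,0,0]], "grip": 0}}

```text
t: 7.9
position: [0.4806, -0.4214, 0.259]
tcp_rot: [3.139, -0.003, 0.001]
wrist_force: [-0.5, -0.3, -0.7]
gripper_width: 0.0854
grip_force: 0.0
```

```bash
python3 - <<'E'
from h import *
i,K,P=cam('scene'); print(at_z(K,P,(227.3,207.3),.178)); r=[ray(K,P,(227.3,207.3))]
i,K,P=cam('top')
for px in [(288,153),(286,156),(289,151)]: print(at_z(K,P,px,.178))
for t in ['jar_mid']:
    for d in optics.cut_out(t,'top')[:2]: print(t,d['conf'],d['point'],at_z(K,P,d['point'],.067))
# hook tips top, z .202
for c in [(378,424),(253,430),(131,436)]: print('tip',at_z(K,P,(135+c[0]/3,120+(c[1]-300)/3),.202).round(3))
E
```

```text
[ 0.57966837 -0.09236201  0.178     ]
[ 0.575321  -0.0896382  0.178    ]
[ 0.56565224 -0.08312405  0.178     ]
[ 0.58177892 -0.09291758  0.178     ]
tip [ 0.545 -0.003  0.202]
tip [0.54  0.129 0.202]
tip [0.534 0.257 0.202]
```

>>> {"method": "play_rows", "body": {"dp": [[0.02,0.07,0],[0.04,0.14,0],[0.06,0.21,0],[0.08,0.28,0],[0.1,0.35,0],[0.12,0.42,0],[0.14,0.48,0],[0.162,0.546,0]], "delta_rot": [[0,0,-0.06],[0,0,-0.12],[0,0,-0.18],[0,0,-0.24],[0,0,-0.3],[0,0,-0.36],[0,0,-0.42],[0,0,-0.482]]}}

```text
t: 9.05
position: [0.5766, -0.0917, 0.2539]
tcp_rot: [3.14, 0.0, -1.506]
wrist_force: [0.9, -0.3, -1.1]
gripper_width: 0.0855
grip_force: 0.0
```

```bash
python3 - <<'E'
from h import *
s=status.read_state();print(s['t'],s['q'].round(2),s['position'],s['tcp_rot'],s['wrist_force'])
i,K,P=cam('wrist'); save(i,'w2.png',1.5); print(P.round(3))
for t in ['pull','hook2']:
  for d in optics.cut_out(t,'wrist')[:3]:
    c=np.argwhere(d['region']); print(t,d['conf'],d['point'],c.min(0),c.max(0))
E
```

```text
9.05 [-0.21  0.37  1.72 -0.    1.05  2.87] [ 0.57661528 -0.0917155   0.25393068] [ 3.13967961e+00  4.66966451e-04 -1.50568235e+00] [ 0.9431311  -0.31281332 -1.14097339]
[[-0.998  0.063  0.02   0.582]
 [-0.066 -0.953 -0.295 -0.167]
 [ 0.001 -0.296  0.955  0.396]
 [ 0.     0.     0.     1.   ]]
pull 0.59 [223.0, 242.8] [155 189] [336 288]
hook2 0.78 [222.7, 240.9] [155 190] [336 287]
```

View pics/w2.png

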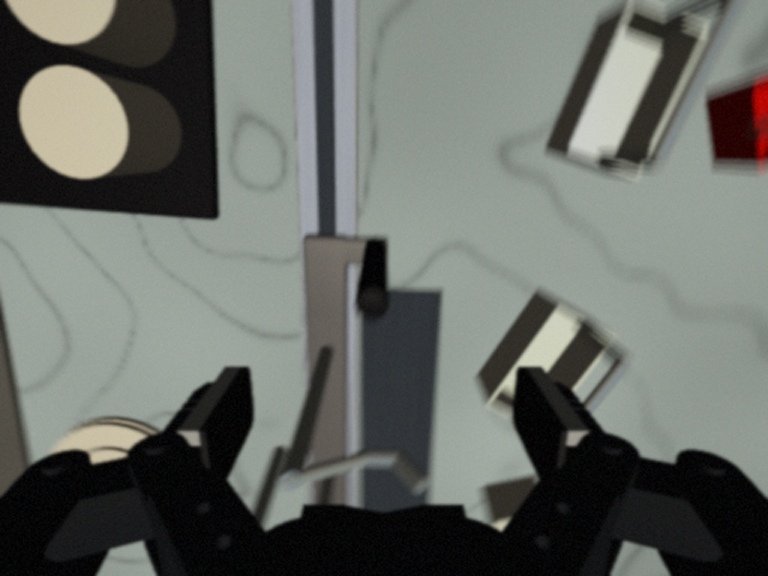

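The wrist view shows the post top at (372,300) and hook2's prong from (290,480) to its tip at (425,487). Nothing is in the pull's way now.

```bash
python3 - <<'E'
from h import *
i,K,P=cam('wrist'); f=lambda c,r,z:print((c,r),at_z(K,P,(c/1.5,r/1.5),z).round(4))
f(372,300,.181);f(425,487,.202);f(384,460,.178);f(318,0,.034);f(325,237,.034);f(294,0,.034);f(357,0,.034);f(304,237,.07);
E
```

```text
(372, 300) [ 0.5824 -0.093   0.181 ]
(425, 487) [0.5476 0.0018 0.202 ]
(384, 460) [0.5689 0.0054 0.178 ]
(318, 0) [ 0.6354 -0.2638  0.034 ]
(325, 237) [ 0.6244 -0.0944  0.034 ]
(294, 0) [ 0.6523 -0.2625  0.034 ]
(357, 0) [ 0.6079 -0.2658  0.034 ]
(304, 237) [ 0.6357 -0.1004  0.07  ]
```

>>> {"method": "play_rows", "body": {"dp": [[0.006,-0.002,-0.05],[0.006,-0.002,-0.1],[0.006,-0.002,-0.15],[0.006,-0.002,-0.183],[0.006,-0.002,-0.183],[0.006,-0.002,-0.183],[0.006,-0.002,-0.183],[0.006,-0.002,-0.183]], "delta_rot": [[0,0,0],[0,0,0],[0,0,0],[0,0,0],[0,0,0],[0,0,0],[0,0,0],[0,0,0]]}}

```text
t: 10.25
position: [0.581, -0.0944, 0.1462]
tcp_rot: [-3.14, -0.0, -1.499]
wrist_force: [0.0, -0.3, 0.1]
gripper_width: 0.0854
grip_force: 0.0
```

>>> {"method": "play_rows", "body": {"dp": [[0,0,0],[0,0,0],[0,0,0],[0,0,0],[0,0,0],[0,0,0],[0.001,-0.01,0],[0.002,-0.03,0]], "delta_rot": [[0,0,0],[0,0,0],[0,0,0],[0,0,0],[0,0,0],[0,0,0],[0,0,0],[0,0,0]], "grip": 255, "newtons": 30}}

```text
t: 11.25
position: [0.5826, -0.1121, 0.1457]
tcp_rot: [-3.14, 0.0, -1.499]
wrist_force: [6.2, 3.0, -2.0]
gripper_width: 0.0169
grip_force: 32.6
```

>>> {"method": "play_rows", "body": {"dp": [[0.004,-0.03,0],[0.006,-0.08,0],[0.009,-0.135,0],[0.012,-0.19,0],[0.016,-0.25,0],[0.019,-0.3,0],[0.022,-0.34,0],[0.024,-0.365,0]], "delta_rot": [[0,0,0],[0,0,0],[0,0,0],[0,0,0],[0,0,0],[0,0,0],[0,0,0],[0,0,0]]}}

```text
t: 12.25
position: [0.5952, -0.3288, 0.1449]
tcp_rot: [3.139, 0.006, -1.501]
wrist_force: [3.0, 40.1, 7.7]
gripper_width: 0.0174
grip_force: 33.7
```

>>> {"method": "play_rows", "body": {"dp": [[0,-0.01,0],[0.001,-0.018,0],[0.001,-0.026,0],[0.002,-0.032,0],[0.002,-0.032,0],[0.002,-0.032,0],[0.002,-0.032,0],[0.002,-0.032,0]], "delta_rot": [[0,0,0],[0,0,0],[0,0,0],[0,0,0],[0,0,0],[0,0,0],[0,0,0],[0,0,0]]}}

```text
t: 13.25
position: [0.5974, -0.3503, 0.1455]
tcp_rot: [3.142, 0.0, -1.499]
wrist_force: [0.7, -0.5, 0.2]
gripper_width: 0.0004
grip_force: 0.0
```

The gripper slipped off the post at what may be the stop. I'll raise it and look.

>>> {"method": "play_rows", "body": {"dp": [[0,-0.005,0.05],[0,-0.005,0.1],[0,-0.005,0.15],[0,-0.005,0.2],[0,-0.005,0.25],[0,-0.005,0.25],[0,-0.005,0.25],[0,-0.005,0.25]], "delta_rot": [[0,0,0],[0,0,0],[0,0,0],[0,0,0],[0,0,0],[0,0,0],[0,0,0],[0,0,0]], "grip": 0}}

```text
t: 14.25
position: [0.597, -0.3531, 0.2943]
tcp_rot: [3.14, 0.001, -1.499]
wrist_force: [-0.4, -0.5, -0.6]
gripper_width: 0.0855
grip_force: 0.0
```

```bash
python3 - <<'E'
from h import *
i,K,P=cam('wrist'); j,_,_=cam('scene')
a=cv2.resize(i,(400,300),interpolation=cv2.INTER_AREA)
a=cv2.resize(i[100:384],(768,426))[:, :750]
b=cv2.resize(j[190:290,140:390],None,fx=3,fy=3,interpolation=cv2.INTER_CUBIC)[:,:750]
save(np.vstack([a[:300],b]),'c3.png'); print(P[:3,3])
E
```

```text
[ 0.60270016 -0.42863869  0.43635641]
```

View pics/c3.png

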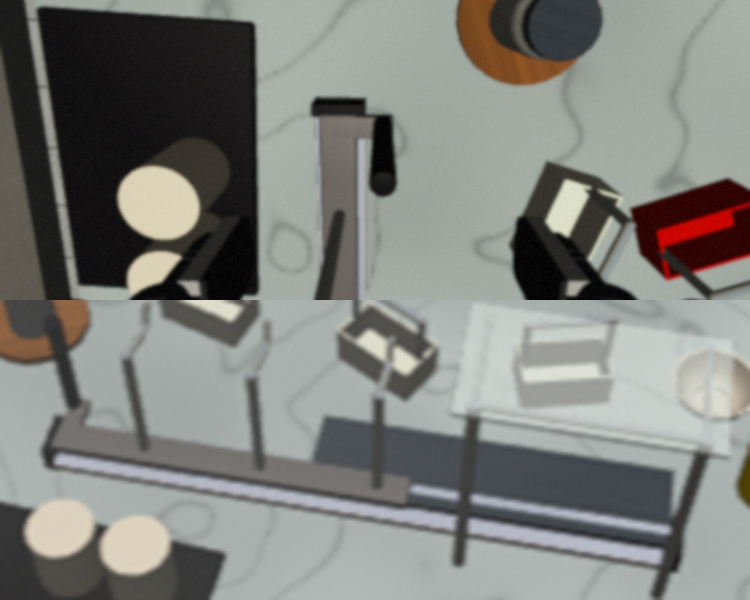

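The carriage is out at its stop: the beam is against the end cap and the post top is at (382,184). The jar stands on the board. Now I'll turn the tool to yaw ≈ +76° above the right caddy.

>>> {"method": "play_rows", "body": {"dp": [[-0.02,0.01,0],[-0.06,0.03,0],[-0.1,0.05,0],[-0.14,0.07,0],[-0.18,0.09,0],[-0.2,0.1,0],[-0.22,0.11,0],[-0.24,0.12,0]], "delta_rot": [[0,0,0.055],[0,0,0.11],[0,0,0.165],[0,0,0.22],[0,0,0.275],[0,0,0.33],[0,0,0.385],[0,0,0.44]]}}

```text
t: 15.35
position: [0.4529, -0.2811, 0.2952]
tcp_rot: [-3.141, 0.0, -0.111]
wrist_force: [-0.4, 0.2, -0.7]
gripper_width: 0.0853
grip_force: 0.0
```

>>> {"method": "play_rows", "body": {"dp": [[-0.01,0.01,0],[-0.02,0.02,0],[-0.03,0.03,0],[-0.04,0.04,0],[-0.05,0.05,0],[-0.06,0.06,0],[-0.07,0.062,0],[-0.08,0.062,0]], "delta_rot": [[0,0,0.058],[0,0,0.116],[0,0,0.174],[0,0,0.232],[0,0,0.29],[0,0,0.345],[0,0,0.4],[0,0,0.46]]}}

```text
t: 16.35
position: [0.4051, -0.244, 0.2952]
tcp_rot: [-3.141, -0.0, 1.333]
wrist_force: [0.2, 0.2, 0.5]
gripper_width: 0.0857
grip_force: 0.0
```

```bash
python3 - <<'E'
from h import *
s=status.read_state();print(s['t'],s['q'].round(2),s['position'],s['tcp_rot'])
i,K,P=cam('wrist'); save(i,'w4.png',1.5)
for d in optics.cut_out('grip0','wrist')[:4]:
    c=np.argwhere(d['region']); print(d['conf'],d['point'],c.min(0),c.max(0))
E
```

```text
16.35 [-0.61  0.16  1.9   0.    1.08 -0.37] [ 0.40511682 -0.24399938  0.29522024] [-3.14115811e+00 -1.81296551e-04  1.33323440e+00]
0.81 [250.6, 142.5] [103 227] [198 274]
0.78 [147.8, 167.2] [128  95] [213 198]
0.74 [230.1, 1.2] [  0 210] [  7 240]
```

View pics/w4.png

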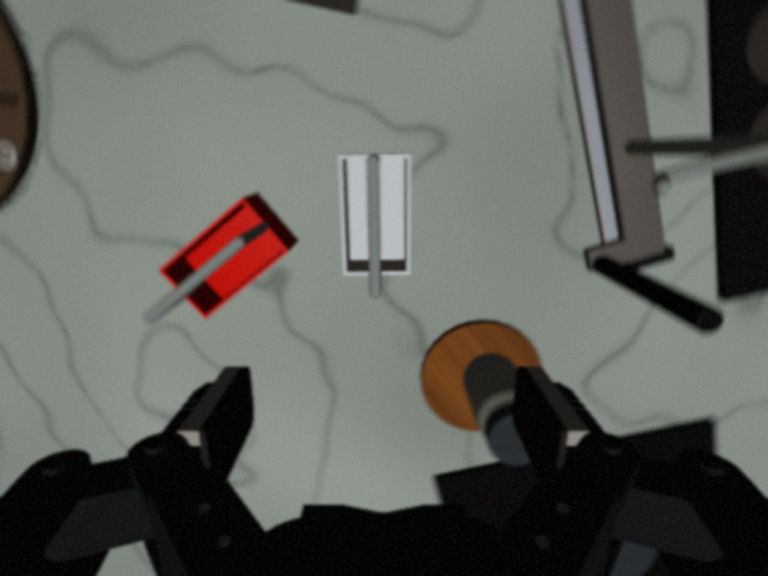

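The wrist view shows the white caddy's bar running from (374,155) to (376,295), well aligned with the tool. The red decoy is at (225,255) and the pull post top at (709,319).

```bash
cat >> h.py <<'E'
def f(c,r,z):
    p=at_z(K_,P_,(c/1.5,r/1.5),z); print((c,r),p.round(4)); return p
E
python3 - <<'E'
from h import *; import h
i,h.K_,h.P_=cam('wrist')
a=f(374,155,.115);b=f(376,295,.115);print((a+b)/2,np.linalg.norm(a-b),np.degrees(np.arctan2(-(a-b)[0],(a-b)[1])))
f(709,319,.181);f(660,183,.202)
E
```

```text
(374, 155) [ 0.4165 -0.1731  0.115 ]
(376, 295) [ 0.3932 -0.2725  0.115 ]
[ 0.40484586 -0.22280253  0.115     ] 0.10202873040412892 -13.211940761008474
(709, 319) [ 0.5944 -0.3154  0.181 ]
(660, 183) [ 0.558 -0.221  0.202]
```

>>> {"method": "play_rows", "body": {"dp": [[-0.009,-0.004,-0.08],[-0.009,-0.004,-0.16],[-0.009,-0.004,-0.22],[-0.009,-0.004,-0.27],[-0.009,-0.004,-0.31],[-0.009,-0.004,-0.332],[-0.009,-0.004,-0.332],[-0.009,-0.004,-0.332]], "delta_rot": [[0,0,0],[0,0,0],[0,0,0],[0,0,0],[0,0,0],[0,0,0],[0,0,0],[0,0,0]]}}

```text
t: 17.5
position: [0.4005, -0.2469, 0.097]
tcp_rot: [3.141, 0.0, 1.326]
wrist_force: [-0.0, -0.6, -0.5]
gripper_width: 0.0854
grip_force: 0.0
```

>>> {"method": "play_rows", "body": {"dp": [[0,0,0],[0,0,0],[0,0,0],[0,0,0],[0,0,0],[0,0,0],[0,0,0],[0,0,0]], "delta_rot": [[0,0,0],[0,0,0],[0,0,0],[0,0,0],[0,0,0],[0,0,0],[0,0,0],[0,0,0]], "grip": 255, "newtons": 70}}

```text
t: 18.5
position: [0.4, -0.2466, 0.0965]
tcp_rot: [-3.142, 0.0, 1.327]
wrist_force: [-2.1, -0.1, 6.9]
gripper_width: 0.0068
grip_force: 68.4
```

>>> {"method": "play_rows", "body": {"dp": [[0,0,0.03],[0,0,0.1],[0,0,0.18],[0,0,0.25],[0.05,0,0.273],[0.11,0.005,0.273],[0.16,0.005,0.273],[0.178,0.005,0.273]], "delta_rot": [[0,0,0],[0,0,0],[0,0,0],[0,0,0.02],[0,0,0.045],[0,0,0.07],[0,0,0.09],[0,0,0.096]]}}

```text
t: 19.5
position: [0.508, -0.2434, 0.2597]
tcp_rot: [-3.141, -0.0, 1.63]
wrist_force: [-0.2, 0.2, -2.1]
gripper_width: 0.0062
grip_force: 68.7
```

```bash
python3 - <<'E'
from h import *
s=status.read_state();print(s['t'],s['q'].round(2),s['position'],s['tcp_rot'])
i,K,P=cam('wrist'); save(i,'w5.png',1.5)
E
```

```text
19.5 [-0.5   0.33  1.76  0.    1.05 -0.56] [ 0.5079711  -0.2434108   0.25972349] [-3.14145564e+00 -1.73469229e-04  1.63033849e+00]
```

View pics/w5.png

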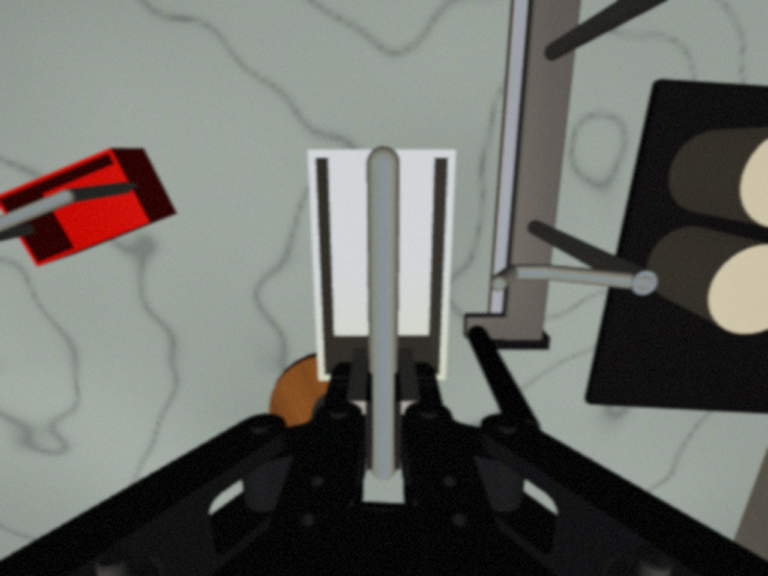

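The view shows the caddy held level, with its bar from (383,150) to (383,478). Hook2's prong runs from (645,282) to its bend at (515,270), with the tip at (500,283).

```bash
python3 - <<'E'
from h import *; import h
i,h.K_,h.P_=cam('wrist')
f(500,283,.202);f(516,271,.180);f(645,282,.182);f(383,150,.2787);f(383,478,.2787);f(534,430,.181);f(565,273,.178)
E
```

```text
(500, 283) [ 0.5625 -0.2247  0.202 ]
(516, 271) [ 0.5762 -0.224   0.18  ]
(645, 282) [ 0.6426 -0.2253  0.182 ]
(383, 150) [ 0.5042 -0.1687  0.2787]
(383, 478) [ 0.5105 -0.2727  0.2787]
(534, 430) [ 0.6003 -0.317   0.181 ]
(565, 273) [ 0.6025 -0.224   0.178 ]
```

>>> {"method": "play_rows", "body": {"dp": [[0,-0.006,-0.04],[0,-0.006,-0.08],[0,-0.006,-0.093],[0.02,-0.006,-0.093],[0.06,-0.006,-0.093],[0.1,-0.006,-0.093],[0.125,-0.006,-0.093],[0.129,-0.006,-0.093]], "delta_rot": [[0,0,0],[0,0,0],[0,0,0],[0,0,0],[0,0,0],[0,0,0],[0,0,0],[0,0,0]]}}

```text
t: 20.6
position: [0.5852, -0.2472, 0.2047]
tcp_rot: [3.141, 0.0, 1.629]
wrist_force: [0.8, 0.6, -2.0]
gripper_width: 0.0065
grip_force: 68.7
```

```bash
python3 - <<'E'
from h import *
s=status.read_state();print(s['position'],s['wrist_force'])
i,K,P=cam('wrist'); j,K2,P2=cam('scene')
a=cv2.resize(i[60:330,150:480],None,fx=1.5,fy=1.5); b=cv2.resize(j[165:240,130:200],(300,321),interpolation=cv2.INTER_CUBIC)
h=np.zeros((405,495+300,3),np.uint8);h[:,:495]=a;h[:321,495:]=b;save(h,'c6.png')
E
```

```text
[ 0.58518057 -0.24721224  0.2046519 ] [ 0.84812338  0.56830822 -2.00941566]
```

View pics/c6.png

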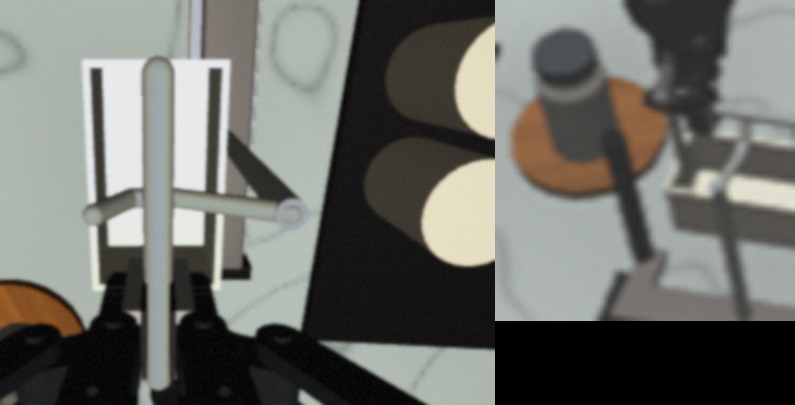

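>>> {"method": "play_rows", "body": {"dp": [[0,0,-0.012],[0,0,-0.025],[0,0,-0.036],[0,0,-0.046],[0,0,-0.053],[0,0,-0.058],[0,0,-0.06],[0,0,-0.06]], "delta_rot": [[0,0,0],[0,0,0],[0,0,0],[0,0,0],[0,0,0],[0,0,0],[0,0,0],[0,0,0]]}}

```text
t: 21.7
position: [0.5843, -0.2473, 0.1683]
tcp_rot: [3.142, 0.0, 1.629]
wrist_force: [-0.1, 1.1, -2.0]
gripper_width: 0.0065
grip_force: 68.7
```

>>> {"method": "play_rows", "body": {"dp": [[0,0,-0.001],[0,0,-0.002],[0,0,-0.002],[0,0,-0.002],[0,0,-0.002],[0,0,-0.002],[0,0,-0.002],[0,0,-0.002]], "delta_rot": [[0,0,0],[0,0,0],[0,0,0],[0,0,0],[0,0,0],[0,0,0],[0,0,0],[0,0,0]]}}

```text
t: 22.7
position: [0.5843, -0.2473, 0.1671]
tcp_rot: [3.141, 0.0, 1.629]
wrist_force: [1.0, -0.4, 1.5]
gripper_width: 0.0066
grip_force: 68.7
```

>>> {"method": "play_rows", "body": {"dp": [[0,0,0],[0,0,0],[0,0,0],[0,0,0],[0,0,0],[0,0,0.03],[0,0,0.09],[0,0,0.16]], "delta_rot": [[0,0,0],[0,0,0],[0,0,0],[0,0,0],[0,0,0],[0,0,0],[0,0,0],[0,0,0]], "grip": 120}}

```text
t: 23.7
position: [0.584, -0.2471, 0.265]
tcp_rot: [-3.141, -0.0, 1.629]
wrist_force: [0.8, 0.1, 0.1]
gripper_width: 0.045
grip_force: 0.0
```

>>> {"method": "play_rows", "body": {"dp": [[-0.02,0.03,0.03],[-0.06,0.1,0.05],[-0.1,0.18,0.05],[-0.14,0.26,0.05],[-0.18,0.34,0.05],[-0.21,0.41,0.05],[-0.24,0.46,0.05],[-0.24,0.46,0.05]], "delta_rot": [[0,0,0],[0,0,-0.02],[0,0,-0.04],[0,0,-0.07],[0,0,-0.1],[0,0,-0.13],[0,0,-0.159],[0,0,-0.159]], "grip": 0}}

```text
t: 24.7
position: [0.4393, 0.0303, 0.2944]
tcp_rot: [3.141, -0.001, 1.131]
wrist_force: [0.5, -1.6, 0.6]
gripper_width: 0.085
grip_force: 0.0
```

```bash
python3 - <<'E'
from h import *
s=status.read_state();print(s['t'],s['q'].round(2),s['position'],s['tcp_rot'])
i,K,P=cam('wrist'); save(i,'w7.png',1.5)
for d in optics.cut_out('grip0','wrist')[:4]:
    c=np.argwhere(d['region']); print(d['conf'],d['point'],c.min(0),c.max(0))
E
```

```text
24.7 [-0.    0.11  1.97  0.    1.06  0.44] [0.43932037 0.03032916 0.29438035] [ 3.14057355e+00 -7.38089535e-04  1.13072339e+00]
0.94 [165.6, 39.0] [  0 114] [ 92 218]
0.83 [231.6, 321.1] [298 194] [345 258]
0.63 [253.7, 178.3] [140 231] [240 276]
0.57 [433.2, 279.3] [248 393] [307 469]
```

View pics/w7.png

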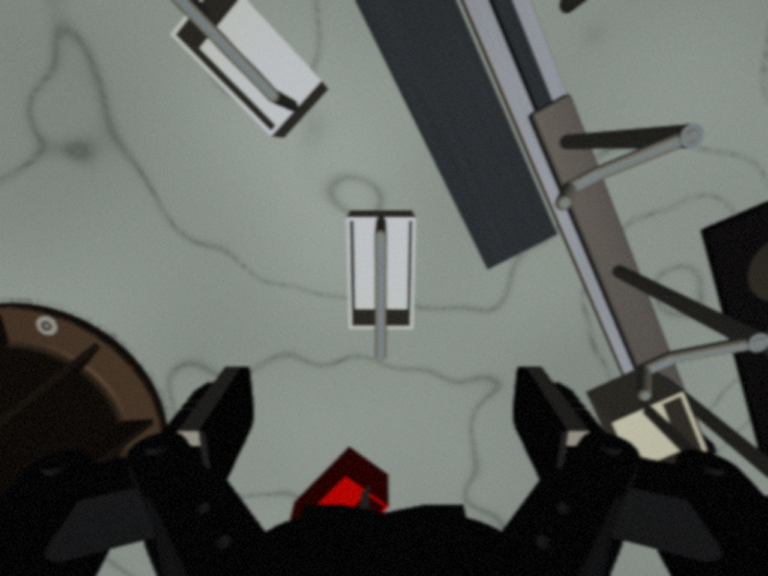

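The wrist view shows the middle caddy's bar from (381,218) to (381,358). Hook0's tip and post are at (563,202) and (691,133), and hook1's at (645,396) and (757,342). The first caddy hangs at (650,430).

```bash
python3 - <<'E'
from h import *; import h
i,h.K_,h.P_=cam('wrist')
a=f(381,218,.115);b=f(381,357,.115);print((a+b)/2,np.linalg.norm(a-b),np.degrees(np.arctan2(-(a-b)[0],(a-b)[1])))
f(563,202,.202);f(691,133,.198);f(645,396,.202);f(757,342,.198);f(290,103,.115);f(180,0,.115)
E
```

```text
(381, 218) [0.4525 0.0546 0.115 ]
(381, 357) [ 0.4057 -0.0448  0.115 ]
[0.42909647 0.00493557 0.115     ] 0.10982988361409886 -25.19678539284714
(563, 202) [0.547  0.0333 0.202 ]
(691, 133) [0.6179 0.0377 0.198 ]
(645, 396) [ 0.5551 -0.0964  0.202 ]
(757, 342) [ 0.6251 -0.0927  0.198 ]
(290, 103) [0.4301 0.1499 0.115 ]
(180, 0) [0.3964 0.2321 0.115 ]
```

>>> {"method": "play_rows", "body": {"dp": [[-0.002,-0.009,-0.08],[-0.002,-0.009,-0.16],[-0.002,-0.009,-0.22],[-0.002,-0.009,-0.27],[-0.002,-0.009,-0.31],[-0.002,-0.009,-0.329],[-0.002,-0.009,-0.329],[-0.002,-0.009,-0.329]], "delta_rot": [[0,0,0],[0,0,0],[0,0,0],[0,0,0],[0,0,0],[0,0,0],[0,0,0],[0,0,0]]}}

```text
t: 25.85
position: [0.4397, 0.0232, 0.0964]
tcp_rot: [3.141, -0.0, 1.129]
wrist_force: [-0.1, 1.1, -0.8]
gripper_width: 0.0854
grip_force: 0.0
```

>>> {"method": "play_rows", "body": {"dp": [[0,0,0],[0,0,0],[0,0,0],[0,0,0],[0,0,0],[0,0,0],[0,0,0],[0,0,0]], "delta_rot": [[0,0,0],[0,0,0],[0,0,0],[0,0,0],[0,0,0],[0,0,0],[0,0,0],[0,0,0]], "grip": 255, "newtons": 70}}

```text
t: 26.85
position: [0.439, 0.0234, 0.0959]
tcp_rot: [3.142, -0.0, 1.129]
wrist_force: [-1.6, 1.5, 5.8]
gripper_width: 0.0067
grip_force: 68.3
```

>>> {"method": "play_rows", "body": {"dp": [[0,0,0.03],[0,0,0.1],[0,0,0.18],[0,0,0.25],[0.03,-0.05,0.273],[0.07,-0.1,0.273],[0.1,-0.15,0.273],[0.105,-0.16,0.273]], "delta_rot": [[0,0,0],[0,0,0],[0,0,0],[0,0,0.03],[0,0,0.08],[0,0,0.13],[0,0,0.159],[0,0,0.159]]}}

```text
t: 27.85
position: [0.5027, -0.0741, 0.2592]
tcp_rot: [-3.141, 0.0, 1.628]
wrist_force: [-0.8, 0.8, -2.4]
gripper_width: 0.0067
grip_force: 68.7
```

```bash
python3 - <<'E'
from h import *
s=status.read_state();print(s['t'],s['q'].round(2),s['position'],s['tcp_rot'],s['wrist_force'])
i,K,P=cam('wrist'); save(i,'w8.png',1.5)
E
```

```text
27.85 [-0.21  0.25  1.88 -0.    1.01 -0.26] [ 0.50271347 -0.07412227  0.25919064] [-3.14144864e+00  1.56332122e-04  1.62783118e+00] [-0.77586016  0.75205282 -2.42647143]
```

View pics/w8.png

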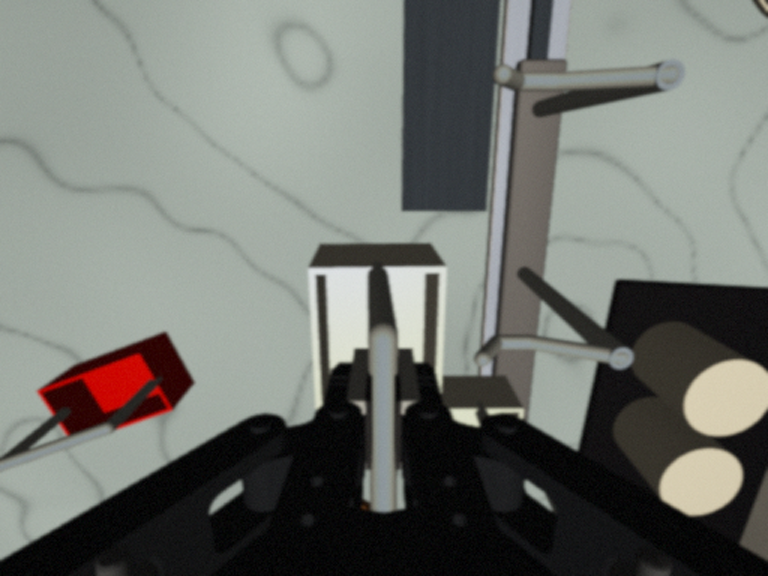

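The caddy is held level, with its near bar end at (383,327). Hook1's tip is at (487,356) and its post at (622,356); hook0's are at (507,75) and (671,73).

```bash
python3 - <<'E'
from h import *; import h
i,h.K_,h.P_=cam('wrist')
f(487,356,.202);f(622,356,.198);f(383,327,.2782);f(507,75,.202);f(671,73,.198)
E
```

```text
(487, 356) [ 0.555  -0.0926  0.202 ]
(622, 356) [ 0.6236 -0.0906  0.198 ]
(383, 327) [ 0.5013 -0.0491  0.2782]
(507, 75) [0.5474 0.033  0.202 ]
(671, 73) [0.6162 0.0382 0.198 ]
```

>>> {"method": "play_rows", "body": {"dp": [[0,0.009,-0.04],[0,0.009,-0.08],[0,0.009,-0.093],[0.02,0.009,-0.093],[0.06,0.009,-0.093],[0.1,0.009,-0.093],[0.122,0.009,-0.093],[0.126,0.009,-0.093]], "delta_rot": [[0,0,0],[0,0,0],[0,0,0],[0,0,0],[0,0,0],[0,0,0],[0,0,0],[0,0,0]]}}

```text
t: 28.95
position: [0.5784, -0.0671, 0.204]
tcp_rot: [3.141, 0.0, 1.629]
wrist_force: [0.2, -0.5, -2.9]
gripper_width: 0.0067
grip_force: 68.7
```

>>> {"method": "play_rows", "body": {"dp": [[0,0,-0.012],[0,0,-0.025],[0,0,-0.036],[0,0,-0.046],[0,0,-0.053],[0,0,-0.058],[0,0,-0.06],[0,0,-0.06]], "delta_rot": [[0,0,0],[0,0,0],[0,0,0],[0,0,0],[0,0,0],[0,0,0],[0,0,0],[0,0,0]]}}

```text
t: 29.95
position: [0.5777, -0.0673, 0.1678]
tcp_rot: [3.141, 0.0, 1.629]
wrist_force: [0.3, -0.0, -2.0]
gripper_width: 0.0067
grip_force: 68.7
```

>>> {"method": "play_rows", "body": {"dp": [[0,0,-0.001],[0,0,-0.001],[0,0,-0.0015],[0,0,-0.0015],[0,0,-0.0015],[0,0,-0.0015],[0,0,-0.0015],[0,0,-0.0015]], "delta_rot": [[0,0,0],[0,0,0],[0,0,0],[0,0,0],[0,0,0],[0,0,0],[0,0,0],[0,0,0]]}}

```text
t: 30.95
position: [0.5776, -0.0672, 0.1668]
tcp_rot: [-3.142, -0.0, 1.629]
wrist_force: [-0.1, -1.5, -2.4]
gripper_width: 0.0068
grip_force: 68.6
```

>>> {"method": "play_rows", "body": {"dp": [[0,0,0],[0,0,0],[0,0,0],[0,0,0],[0,0,0],[0,0,0.03],[0,0,0.09],[0,0,0.16]], "delta_rot": [[0,0,0],[0,0,0],[0,0,0],[0,0,0],[0,0,0],[0,0,0],[0,0,0],[0,0,0]], "grip": 120}}

```text
t: 31.95
position: [0.5772, -0.0672, 0.2633]
tcp_rot: [-3.14, -0.0, 1.629]
wrist_force: [1.0, -0.1, 0.2]
gripper_width: 0.0455
grip_force: 0.0
```

>>> {"method": "play_rows", "body": {"dp": [[-0.03,0.03,0.03],[-0.08,0.09,0.053],[-0.13,0.16,0.053],[-0.18,0.24,0.053],[-0.22,0.31,0.053],[-0.25,0.37,0.053],[-0.262,0.402,0.053],[-0.262,0.402,0.053]], "delta_rot": [[0,0,0],[0,0,0.02],[0,0,0.04],[0,0,0.06],[0,0,0.08],[0,0,0.1],[0,0,0.104],[0,0,0.104]], "grip": 0}}

```text
t: 32.95
position: [0.4199, 0.1749, 0.2947]
tcp_rot: [3.141, -0.0, 1.958]
wrist_force: [-0.3, -0.6, -0.5]
gripper_width: 0.0856
grip_force: 0.0
```

```bash
python3 - <<'E'
from h import *
s=status.read_state();print(s['t'],s['q'].round(2),s['position'],s['tcp_rot'])
i,K,P=cam('wrist'); save(i,'w9.png',1.5)
E
```

```text
32.95 [ 0.33  0.13  1.94  0.    1.07 -0.06] [0.41994899 0.17493382 0.29472826] [ 3.14133448e+00 -7.92516627e-05  1.95761179e+00]
```

View pics/w9.png

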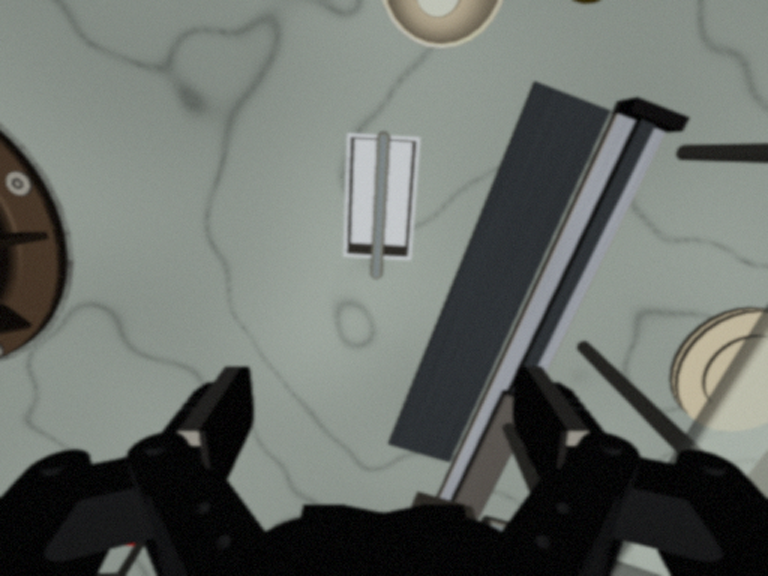

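The wrist view shows the left caddy's bar from (383,133) to (376,276), tilted a few degrees against the tool.

```bash
python3 - <<'E'
from h import *; import h
i,h.K_,h.P_=cam('wrist')
a=f(383.5,134,.115);b=f(376.5,275,.115);print((a+b)/2,np.linalg.norm(a-b),np.degrees(np.arctan2(-(a-b)[0],(a-b)[1])))
u=(a-b)/np.linalg.norm(a-b);print((a+b)/2-.024*u)
E
```

```text
(383.5, 134) [0.3892 0.2533 0.115 ]
(376.5, 275) [0.4221 0.1589 0.115 ]
[0.40562843 0.20613548 0.115     ] 0.09998134490806988 19.19126146966824
[0.41351777 0.18346924 0.115     ]
```

>>> {"method": "play_rows", "body": {"dp": [[-0.011,0.014,-0.08],[-0.011,0.014,-0.16],[-0.011,0.014,-0.22],[-0.011,0.014,-0.27],[-0.011,0.014,-0.31],[-0.011,0.014,-0.33],[-0.011,0.014,-0.33],[-0.011,0.014,-0.33]], "delta_rot": [[0,0,-0.0165],[0,0,-0.0165],[0,0,-0.0165],[0,0,-0.0165],[0,0,-0.0165],[0,0,-0.0165],[0,0,-0.0165],[0,0,-0.0165]]}}

```text
t: 34.05
position: [0.4144, 0.1823, 0.0973]
tcp_rot: [3.141, 0.0, 1.903]
wrist_force: [-0.4, 1.0, 0.1]
gripper_width: 0.0853
grip_force: 0.0
```

>>> {"method": "play_rows", "body": {"dp": [[0,0,0],[0,0,0],[0,0,0],[0,0,0],[0,0,0],[0,0,0],[0,0,0],[0,0,0]], "delta_rot": [[0,0,0],[0,0,0],[0,0,0],[0,0,0],[0,0,0],[0,0,0],[0,0,0],[0,0,0]], "grip": 255, "newtons": 70}}

```text
t: 35.05
position: [0.4137, 0.1823, 0.0967]
tcp_rot: [-3.141, 0.0, 1.904]
wrist_force: [-2.4, -0.7, 5.8]
gripper_width: 0.0067
grip_force: 68.4
```

>>> {"method": "play_rows", "body": {"dp": [[0,0,0.03],[0,0,0.1],[0,0,0.18],[0,-0.02,0.25],[0.02,-0.1,0.272],[0.06,-0.18,0.272],[0.11,-0.26,0.272],[0.137,-0.286,0.272]], "delta_rot": [[0,0,0],[0,0,0],[0,0,0],[0,0,-0.02],[0,0,-0.04],[0,0,-0.07],[0,0,-0.0875],[0,0,-0.0875]]}}

```text
t: 36.05
position: [0.497, 0.0083, 0.2597]
tcp_rot: [3.141, 0.0, 1.626]
wrist_force: [0.1, 1.3, -1.5]
gripper_width: 0.0064
grip_force: 68.7
```

```bash
python3 - <<'E'
from h import *
s=status.read_state();print(s['t'],s['q'].round(2),s['position'],s['tcp_rot'],s['wrist_force'])
i,K,P=cam('wrist'); j,_,_=cam('scene')
a=cv2.resize(i,None,fx=1.0,fy=1.0)[:,90:512]; b=cv2.resize(j[165:260,135:265],None,fx=2.85,fy=2.85,interpolation=cv2.INTER_CUBIC)
h=np.zeros((384,a.shape[1]+b.shape[1],3),np.uint8);h[:,:a.shape[1]]=a;h[:b.shape[0],a.shape[1]:]=b;print(h.shape);save(h,'c10.png')
E
```

```text
36.05 [-0.04  0.23  1.9  -0.    1.   -0.1 ] [0.49699845 0.00831227 0.25970315] [3.14146957e+00 3.48845221e-04 1.62570047e+00] [ 0.09494023  1.29459008 -1.54343481]
(384, 792, 3)
```

View pics/c10.png

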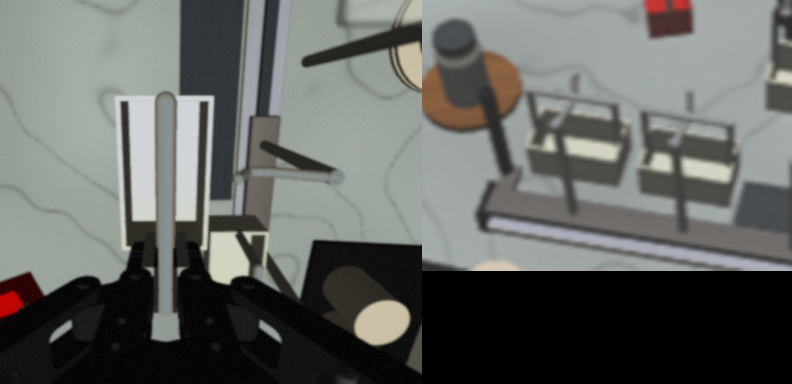

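Both caddies hang level on hook2 and hook1, and the third is in hand with its bar from crop pixel (166,92) to (166,311). Hook0's tip is at (238,178) and its post at (338,176).

```bash
python3 - <<'E'
from h import *; import h
i,h.K_,h.P_=cam('wrist')
g=lambda c,r,z:f((c+90)*1.5,r*1.5,z)
g(238,178,.202);g(338,176,.198);a=g(166,93,.2787);b=g(166,311,.2787);print((a+b)/2)
E
```

```text
(492.0, 267.0) [0.5468 0.0354 0.202 ]
(642.0, 264.0) [0.6181 0.0399 0.198 ]
(384.0, 139.5) [0.4936 0.0868 0.2787]
(384.0, 466.5) [ 0.4995 -0.0152  0.2787]
[0.49651501 0.0357814  0.2787    ]
```

>>> {"method": "play_rows", "body": {"dp": [[0,0.002,-0.04],[0,0.002,-0.08],[0,0.002,-0.093],[0.02,0.002,-0.093],[0.06,0.002,-0.093],[0.1,0.002,-0.093],[0.119,0.002,-0.093],[0.1225,0.002,-0.093]], "delta_rot": [[0,0,0],[0,0,0],[0,0,0],[0,0,0],[0,0,0],[0,0,0],[0,0,0],[0,0,0]]}}

```text
t: 37.2
position: [0.5701, 0.0121, 0.2043]
tcp_rot: [3.141, 0.0, 1.629]
wrist_force: [-0.9, -0.4, -2.0]
gripper_width: 0.0064
grip_force: 68.7
```

>>> {"method": "play_rows", "body": {"dp": [[0,0,-0.012],[0,0,-0.025],[0,0,-0.036],[0,0,-0.046],[0,0,-0.053],[0,0,-0.058],[0,0,-0.061],[0,0,-0.062]], "delta_rot": [[0,0,0],[0,0,0],[0,0,0],[0,0,0],[0,0,0],[0,0,0],[0,0,0],[0,0,0]]}}

```text
t: 38.2
position: [0.5696, 0.0119, 0.1671]
tcp_rot: [3.141, 0.0, 1.629]
wrist_force: [-2.4, -0.9, 5.7]
gripper_width: 0.0066
grip_force: 69.5
```

>>> {"method": "play_rows", "body": {"dp": [[0,0,0],[0,0,0],[0,0,0],[0,0,0],[0,0,0],[0,0,0.03],[0,0,0.09],[0,0,0.16]], "delta_rot": [[0,0,0],[0,0,0],[0,0,0],[0,0,0],[0,0,0],[0,0,0],[0,0,0],[0,0,0]], "grip": 120}}

```text
t: 39.2
position: [0.569, 0.012, 0.2634]
tcp_rot: [-3.14, -0.0, 1.629]
wrist_force: [0.8, -0.1, 0.2]
gripper_width: 0.0451
grip_force: 0.0
```

>>> {"method": "play_rows", "body": {"dp": [[0.004,-0.05,0.03],[0.01,-0.13,0.03],[0.018,-0.21,0.03],[0.025,-0.29,0.03],[0.032,-0.37,0.03],[0.039,-0.45,0.03],[0.044,-0.52,0.02],[0.047,-0.548,0]], "delta_rot": [[0,0,0],[0,0,0],[0,0,0],[0,0,0],[0,0,0],[0,0,0],[0,0,0],[0,0,0]], "grip": 0}}

```text
t: 40.2
position: [0.5977, -0.3192, 0.2626]
tcp_rot: [3.141, 0.001, 1.627]
wrist_force: [-0.5, 0.6, 0.1]
gripper_width: 0.085
grip_force: 0.0
```

```bash
python3 - <<'E'
from h import *
s=status.read_state();print(s['t'],s['q'].round(2),s['position'],s['tcp_rot'],s['wrist_force'])
j,K,P=cam('scene')
for X in [(.597,-.317,.181),(.583,-.224,.1865),(.5755,-.0935,.1865),(.568,.0365,.1865)]: print(proj(K,P,X).round(1))
b=cv2.resize(j[165:275,130:310],None,fx=4.2,fy=4.2,interpolation=cv2.INTER_CUBIC); save(b,'c11.png')
E
```

```text
40.2 [-0.54  0.49  1.49 -0.    1.15 -0.59] [ 0.59772858 -0.31917873  0.26257198] [3.14096301e+00 6.52892498e-04 1.62688703e+00] [-0.47917552  0.63912814  0.11295707]
[156.9 197.1]
[186.3 198.3]
[227.2 204.5]
[268.7 210.8]
```

View pics/c11.png

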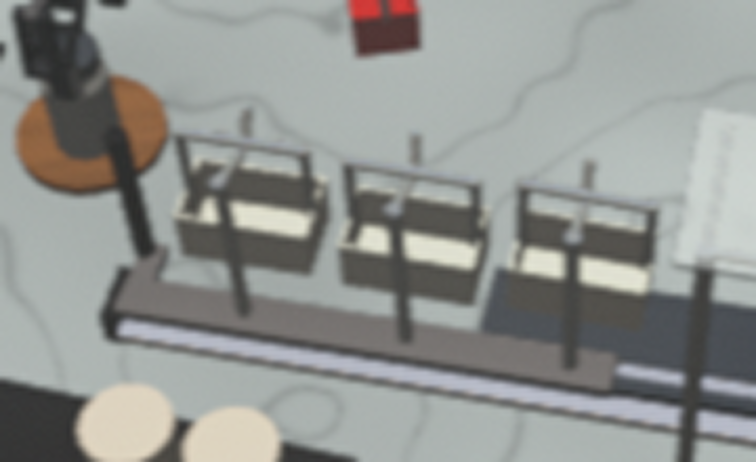

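All three caddies hang on their hooks, level, and the post top is where I expected at (115,135). Now I'll grip the pull.

>>> {"method": "play_rows", "body": {"dp": [[-0.001,0.003,-0.05],[-0.001,0.003,-0.1],[-0.001,0.003,-0.15],[-0.001,0.003,-0.194],[-0.001,0.003,-0.194],[-0.001,0.003,-0.194],[-0.001,0.003,-0.194],[-0.001,0.003,-0.194]], "delta_rot": [[0,0,0],[0,0,0],[0,0,0],[0,0,0],[0,0,0],[0,0,0],[0,0,0],[0,0,0]]}}

```text
t: 41.25
position: [0.5976, -0.3152, 0.1474]
tcp_rot: [3.14, 0.001, 1.629]
wrist_force: [0.2, 0.2, 0.6]
gripper_width: 0.0859
grip_force: 0.0
```

>>> {"method": "play_rows", "body": {"dp": [[0,0,0],[0,0,0],[0,0,0],[0,0,0],[0,0,0],[0,0,0],[0,0,0],[0,0,0]], "delta_rot": [[0,0,0],[0,0,0],[0,0,0],[0,0,0],[0,0,0],[0,0,0],[0,0,0],[0,0,0]], "grip": 255, "newtons": 30}}

```text
t: 42.25
position: [0.5945, -0.315, 0.1465]
tcp_rot: [-3.137, -0.001, 1.629]
wrist_force: [-18.2, -0.6, 12.7]
gripper_width: 0.0172
grip_force: 30.6
```

>>> {"method": "play_rows", "body": {"dp": [[-0.004,0.003,0],[-0.006,0.01,0],[-0.0065,0.022,0],[-0.0075,0.039,0],[-0.009,0.058,0],[-0.01,0.079,0],[-0.011,0.1,0],[-0.0125,0.121,0]], "delta_rot": [[0,0,0],[0,0,0],[0,0,0],[0,0,0],[0,0,0],[0,0,0],[0,0,0],[0,0,0]]}}

```text
t: 43.25
position: [0.5901, -0.2415, 0.1465]
tcp_rot: [3.141, 0.0, 1.629]
wrist_force: [8.5, -2.0, -0.6]
gripper_width: 0.0174
grip_force: 29.7
```

>>> {"method": "play_rows", "body": {"dp": [[-0.001,0.021,0],[-0.0025,0.042,0],[-0.0035,0.063,0],[-0.005,0.084,0],[-0.006,0.105,0],[-0.007,0.125,0],[-0.008,0.143,0],[-0.009,0.158,0]], "delta_rot": [[0,0,0],[0,0,0],[0,0,0],[0,0,0],[0,0,0],[0,0,0],[0,0,0],[0,0,0]]}}

```text
t: 44.25
position: [0.5846, -0.1467, 0.1466]
tcp_rot: [3.141, 0.0, 1.629]
wrist_force: [6.2, -1.5, -0.9]
gripper_width: 0.0171
grip_force: 29.7
```

>>> {"method": "play_rows", "body": {"dp": [[0.001,0.017,0],[0,0.034,0],[-0.001,0.051,0],[-0.002,0.067,0],[-0.003,0.082,0],[-0.004,0.095,0],[-0.004,0.106,0],[-0.005,0.112,0]], "delta_rot": [[0,0,0],[0,0,0],[0,0,0],[0,0,0],[0,0,0],[0,0,0],[0,0,0],[0,0,0]]}}

```text
t: 45.25
position: [0.5807, -0.0797, 0.1465]
tcp_rot: [-3.141, -0.0, 1.629]
wrist_force: [0.9, -1.8, 5.2]
gripper_width: 0.0171
grip_force: 30.2
```

>>> {"method": "play_rows", "body": {"dp": [[0,0.004,0],[0,0.008,0],[-0.001,0.011,0],[-0.001,0.014,0],[-0.001,0.017,0],[-0.001,0.02,0],[-0.001,0.022,0],[-0.001,0.024,0]], "delta_rot": [[0,0,0],[0,0,0],[0,0,0],[0,0,0],[0,0,0],[0,0,0],[0,0,0],[0,0,0]]}}

```text
t: 46.25
position: [0.5801, -0.067, 0.1465]
tcp_rot: [-3.141, 0.002, 1.629]
wrist_force: [-4.0, -22.2, 6.2]
gripper_width: 0.0172
grip_force: 30.5
```

>>> {"method": "play_rows", "body": {"dp": [[0,0,0],[0,0,0],[0,0,0],[0,0,0],[0,0,0],[0,0,0.05],[0,-0.03,0.12],[0,-0.06,0.2]], "delta_rot": [[0,0,0],[0,0,0],[0,0,0],[0,0,0],[0,0,0],[0,0,0],[0,0,0],[0,0,0]], "grip": 60}}

```text
t: 47.25
position: [0.5802, -0.1022, 0.2673]
tcp_rot: [-3.14, -0.0, 1.629]
wrist_force: [1.1, 0.2, 0.4]
gripper_width: 0.0652
grip_force: 0.0
```

```bash
python3 - <<'E'
from h import *
s=status.read_state();print(s['t'],s['position'],s['wrist_force'])
j,K,P=cam('scene')
for d in optics.cut_out('grip0','scene')[:6]:
    c=np.argwhere(d['region']); print('grip0',round(d['conf'],2),np.round(d['point']),c.min(0),c.max(0))
u=np.array([-.0577,.998,0])*.249
for n,X in [('h2',(.583,-.224,.1865)),('h1',(.5755,-.0935,.1865)),('h0',(.568,.0365,.1865)),('pull',(.595,-.316,.181))]:
    Y=np.array(X)+u; print(n,Y.round(3),'bar ends px',[proj(K,P,Y+np.array([-.0577,.998,0])*e).round(1).tolist() for e in (-.048,.048)],'box ctr px',proj(K,P,Y-[0,0,.09]).round(1))
i,K,P=cam('wrist')
for t in ['pull','grip0']:
  for d in optics.cut_out(t,'wrist')[:3]:
    c=np.argwhere(d['region']); print(t,round(d['conf'],2),np.round(d['point']),c.min(0),c.max(0))
t,K,P=cam('top')
for q in ['jar_mid','grip0','soap_mid','dish_mid']:
  for d in optics.cut_out(q,'top')[:4]: print(q,round(d['conf'],2),np.round(d['point']),at_z(K,P,d['point'],{'jar_mid':.067,'grip0':.12}.get(q,Z[q])).round(3))
E
```

```text
47.25 [ 0.58016528 -0.10219721  0.26726142] [1.07266624 0.23660502 0.4152422 ]
grip0 0.92 [310. 241.] [215 287] [249 321]
grip0 0.66 [346. 247.] [236 329] [255 364]
grip0 0.56 [266. 227.] [206 247] [242 281]
h2 [0.569 0.025 0.186] bar ends px [[249.5, 207.8], [280.4, 212.5]] box ctr px [264.6 227.7]
h1 [0.561 0.155 0.186] bar ends px [[291.6, 214.2], [323.1, 219.0]] box ctr px [305.1 234. ]
h0 [0.554 0.285 0.186] bar ends px [[334.5, 220.7], [366.6, 225.6]] box ctr px [346.3 240.5]
pull [ 0.581 -0.067  0.181] bar ends px [[219.7, 206.2], [250.2, 210.8]] box ctr px [236. 226.]
pull 0.83 [288.  62.] [  0 204] [165 327]
grip0 0.89 [ 32. 227.] [196   0] [266  76]
grip0 0.79 [244.  56.] [  0 211] [ 98 280]
jar_mid 0.78 [382. 188.] [ 0.47  -0.418  0.067]
grip0 0.96 [252. 157.] [0.573 0.026 0.12 ]
grip0 0.7 [175. 166.] [0.543 0.282 0.12 ]
grip0 0.66 [216. 162.] [0.556 0.144 0.12 ]
grip0 0.49 [332. 256.] [ 0.246 -0.235  0.12 ]
soap_mid 0.54 [130. 182.] [0.497 0.44  0.085]
soap_mid 0.18 [194. 142.] [0.632 0.223 0.085]
dish_mid 0.6 [153. 212.] [0.395 0.373 0.02 ]
```

>>> {"method": "play_rows", "body": {"dp": [[0,-0.03,0.03],[-0.02,-0.08,0.08],[-0.04,-0.14,0.12],[-0.06,-0.18,0.15],[-0.06,-0.2,0.15],[-0.06,-0.2,0.15],[-0.06,-0.2,0.15],[-0.06,-0.2,0.15]], "delta_rot": [[0,0,0],[0,0,0],[0,0,0],[0,0,0],[0,0,0],[0,0,0],[0,0,0],[0,0,0]]}}

```text
t: 48.75
position: [0.5448, -0.2211, 0.3557]
tcp_rot: [-3.141, -0.001, 1.63]
wrist_force: [0.0, -0.2, 0.6]
gripper_width: 0.065
grip_force: 0.0
```

```bash
python3 - <<'E'
from h import *
i,K,P=cam('scene')
for d in optics.cut_out('grip0','scene')[:4]:
    c=np.argwhere(d['region']); w=cv2.minAreaRect(c[:,::-1].astype(np.float32)); print(round(d['conf'],2),c.min(0),c.max(0),w)
for d in optics.search_frame('pull','scene')[:2]: print(d)
print(proj(K,P,(.625-.02,.018-.35,.07)))
r=workorder.job_done(); print(r)
E
```

```text
0.87 [210 247] [241 281] ((264.174072265625, 224.52047729492188), (34.2344856262207, 30.670825958251953), 6.709836959838867)
0.8 [229 287] [249 321] ((303.8918762207031, 239.1486358642578), (33.7017936706543, 16.439899444580078), 9.462322235107422)
0.64 [145 211] [177 228] ((219.4499969482422, 161.14996337890625), (32.38549041748047, 15.839193344116211), 81.8698959350586)
0.57 [235 328] [255 363] ((345.47650146484375, 244.96646118164062), (35.568058013916016, 16.79924774169922), 10.007980346679688)
{'point': [282.9, 252.1], 'conf': 0.69}
[157.34513698 219.69153071]
the job is handed in; nothing more can be done
None
```

I handed the job in at about 49 s of the 208 s limit. The jar is on the board, and all three white caddies were hanging level on their hooks before I pushed the rack home to its stop. Afterwards only the trained networks checked them, finding them still on the hooks under the shelf. The soap bottle and dish were not touched.

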